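# Set weld coupons into the scan tray in scanning order

### The job

Move the four painted T-joint weld coupons from the grey carry tray to the aluminium scan tray, ready for ultrasonic testing: the coloured pads in the scan tray are laid out in the order of the scan plan, so each coupon goes into the bay with the pad of its own colour. Stand every coupon upright with its foot flat on the pad, keep them upright on the way and set them down gently rather than dropping them. Leave the unpainted coupon where it is in the carry tray.

Things in the scene. Friction and masses are not known exactly. Their poses are not given: they have to be found in the camera images.
- coupon_red: Loose T-joint weld coupon, dark steel, 0.26 to 0.42 kg, red paint on the web's top and along the foot's long edges. Foot 60 x 44 x 8 mm (x, y, z); upright web along its middle, 60 long (x), 8 thick (y), from 8 to 50 mm above the underside; weld beads up to 15 mm. Grip across the web from above. Origin: centre of the underside; x along the web, z up. Starts in a carry-tray bay.
- coupon_yellow: Loose T-joint weld coupon, dark steel, 0.26 to 0.42 kg, yellow paint on the web's top and along the foot's long edges. Foot 60 x 44 x 8 mm (x, y, z); upright web along its middle, 60 long (x), 8 thick (y), from 8 to 50 mm above the underside; weld beads up to 15 mm. Grip across the web from above. Origin: centre of the underside; x along the web, z up. Starts in a carry-tray bay.
- coupon_green: Loose T-joint weld coupon, dark steel, 0.26 to 0.42 kg, green paint on the web's top and along the foot's long edges. Foot 60 x 44 x 8 mm (x, y, z); upright web along its middle, 60 long (x), 8 thick (y), from 8 to 50 mm above the underside; weld beads up to 15 mm. Grip across the web from above. Origin: centre of the underside; x along the web, z up. Starts in a carry-tray bay.
- coupon_blue: Loose T-joint weld coupon, dark steel, 0.26 to 0.42 kg, blue paint on the web's top and along the foot's long edges. Foot 60 x 44 x 8 mm (x, y, z); upright web along its middle, 60 long (x), 8 thick (y), from 8 to 50 mm above the underside; weld beads up to 15 mm. Grip across the web from above. Origin: centre of the underside; x along the web, z up. Starts in a carry-tray bay.
- coupon_bare: Loose T-joint weld coupon of the same shape, size and origin as the painted ones, but plain dark steel all over, without paint. It stands in one of the five bays of the carry tray and stays there.
- carry_tray: Fixed grey five-bay tray, 82 x 318 mm, a coupon in every bay, webs across the row at 63 mm pitch. Bays 60 mm wide, 76 deep inside, floor 3 mm above the table, walls 3 thick with tops 12 mm above the table; bow handles 29 mm high, 10 mm outside both ends. Origin: centre of its underside, on the table; y along the row. The scan tray lies before or behind it.
- pad_red: Red ribbed rubber pad, 74 x 58 x 3 mm (x, y, z), fixed in a bay of the aluminium four-bay scan tray. Origin: centre of its underside, 3 mm above the table (top 6 mm above the table); x along the bay's depth, the web's direction in the bay; y along the row. Bay 60 wide (y), 76 deep (x) inside; 63 mm pitch; walls 3 thick, tops 12 mm above the table; 29 mm high bow handles 10 mm past the ends.
- pad_yellow: Yellow ribbed rubber pad, 74 x 58 x 3 mm (x, y, z), fixed in a bay of the aluminium four-bay scan tray. Origin: centre of its underside, 3 mm above the table (top 6 mm above the table); x along the bay's depth, the web's direction in the bay; y along the row. Bay 60 wide (y), 76 deep (x) inside; 63 mm pitch; walls 3 thick, tops 12 mm above the table; 29 mm high bow handles 10 mm past the ends.
- pad_green: Green ribbed rubber pad, 74 x 58 x 3 mm (x, y, z), fixed in a bay of the aluminium four-bay scan tray. Origin: centre of its underside, 3 mm above the table (top 6 mm above the table); x along the bay's depth, the web's direction in the bay; y along the row. Bay 60 wide (y), 76 deep (x) inside; 63 mm pitch; walls 3 thick, tops 12 mm above the table; 29 mm high bow handles 10 mm past the ends.
- pad_blue: Blue ribbed rubber pad, 74 x 58 x 3 mm (x, y, z), fixed in a bay of the aluminium four-bay scan tray. Origin: centre of its underside, 3 mm above the table (top 6 mm above the table); x along the bay's depth, the web's direction in the bay; y along the row. Bay 60 wide (y), 76 deep (x) inside; 63 mm pitch; walls 3 thick, tops 12 mm above the table; 29 mm high bow handles 10 mm past the ends.
Things that resemble listed ones, but are neither listed nor needed, are in the scene too. Leave any pink look-alike of the coupon_blue alone.

How it is judged:
By the outcome, as a careful person would: the job done as asked, in the order asked, and still so for the second after the job is handed in, with the robot touching nothing.
It also fails if it takes over 109 s, if anything falls off the work surface, if the arm or the gripper's body presses on something with over 40 N, if the wrist force passes 120 N, or if a joint passes its speed limit or range.

### The arm

A 6-joint arm with a two-finger parallel gripper is mounted at the origin on the work surface. World frame = base frame: x ahead of the robot, y to its left, z up, the work surface at z = 0. Lengths are in m, angles in rad, forces in N, time in s.
With the tool pointing down it reaches from about 0.25 to 0.8 m from the base axis. Payload 8.5 kg.
Tool frame: the origin (TCP) lies at the very end of the fingers, on their centre line; the grasp point (between the pads) lies 19 mm behind it; z points along the fingers, y is the line along which they close (so a half turn about z gives the same grasp; the last joint's range is limited). The gripper opens to 85 mm and grips with 20 to 120 N. Pads are 22 mm wide; open, the fingers measure 114 mm over their backs; the gripper's body (76 mm by 85 mm) begins 54 mm behind the grasp point. The pads swing forward as they close: fully open they stand 13 mm farther back than shut.
Start: joints at [-1.24, 0.238, -0.013, 1.319, 0, 1.571], TCP at [0.171, -0.496, 0.231] pointing down, gripper open.
Joint ranges: [-2.66, 2.66], [-1.03, 1.9], [-1.14, 1.46], [-1.82, 2.27], [-1.45, 1.34], [-3.14, 3.14]. Speed limits (rad/s): [2.22, 2.22, 2.79, 3.14, 3.14, 3.14].

### API

Orientations are given as a 3x3 rotation matrix whose columns are the frame's x, y, z axes.
In Python, from plant import robot, eyes gives the robot as it stands. The module is installed in compiled form; this text tells all that it offers.
- The arm moves only by the tool carry_out, never from a script. Its argument "motion" is text: rows parted by semicolons, each of 7 numbers parted by spaces: the shift along the tool's x, y, z in m, then the turn, a rotation vector about the tool's x, y, z in degrees, then the finger opening in m, from 0 to 0.0854. In form: x y z ax ay az jaw; .... A call has 1 to 20 rows; each row shifts and turns the commanded pose from where the row before left it, along the tool's axes as they then stand; what a row does not reach is not made up. A row lasts 1/10 s, in which the tool goes at most 50 mm and 8.59 degrees, less where a joint would pass 70% of its speed; a pose out of reach is approached as far as the arm can. A call is refused whole if a number of a shift passes 0.05 or a number of a turn 8.59, either way. A call with a gripper value outside its range is refused whole. The fingers move at their own pace and stop on an object; "force" is the grip in N (left out, the last holds). Time passes only in rows, so rows that do not move let the fingers close. It gives the time, the measured TCP pose, the force, the opening and the grip force at its end, in the units of the state.
- robot.get_obs(): the state, without advancing time (a new reading comes with each control period).
- eyes.camera(name): name is "scene" or "top" or "wrist"; returns (picture, depth): 400x640x3 uint8, red, green, blue; 400x640 float32, m along the optical axis (not along the pixel's ray), 0 where there is no reading.
- eyes.camera_info(name): a dict with "fx", "fy", "cx", "cy" (pixels), "k1" (the pictures are not rectified: a ray, as slopes to the right and down, at radius r is drawn at 1 + k1 r^2 times it, then the intrinsics apply), "R" (3x3) and "t" (3): a world point X has camera coordinates R X + t. Camera axes: x right, y down, z forward; pixel columns grow to the right and rows downward; lengths in m; the calibration is good to about 2 mm. A picture is of the moment at which its call begins: read the wrist's pose just before it. camera_info takes no time and is no camera call; for the wrist camera it gives the pose at the moment of the call.
- robot.hand_in(): hands the job in; it is judged then, once.
The state is a dict: "clock": time; "qpos": joint angles; "joint_velocities": joint speeds; "tau": joint torques, N m; "ee_pos": TCP position; "eef_rot": TCP orientation; "wrist_force": force on the tool from outside, world axes, zero at the start; "ft_torque": the same for the moment, N m; "opening": finger opening in m; "gripper_force": force on a finger pad.
Only numpy, scipy, OpenCV 4.12 (cv2) and the standard library are available. Lean on these libraries where they do the work, as an engineer would, in place of code of your own. Each camera call takes 0.05 s, during which the arm holds its last target. There are 200 camera calls.

## Working session

There is one attempt and no reset: what is moved stays moved. The work goes in short steps, Python scripts to look and compute and a tool call to move; the robot and the scene stay as the last step left them, time stands still between calls to the robot, and variables do not carry over. Pictures are saved under pics/ and viewed, at most 14 in all, crops included, and the job is handed in when it is done.

Besides the shell and the picture viewer there is one more tool, called in YAML: its name, and indented under it one key for each argument. carry_out: Moves the arm, as the interface text tells. Its arguments: {"type":"object","properties":{"motion":{"type":"string"},"force":{"type":"number"}},"required":["motion"]}

```bash
mkdir -p pics; python3 - <<'E'
from plant import robot, eyes
import cv2, numpy as np
o=robot.get_obs(); print(o)
for n in ("top","scene"):
    p,d=eyes.camera(n); np.savez(f"{n}.npz",p=p,d=d,**eyes.camera_info(n)); cv2.imwrite(f"pics/{n}0.png",p[:,:,::-1]); print(eyes.camera_info(n))
E
```

```text
{'clock': 0.0, 'qpos': array([-1.23999926e+00,  2.38762957e-01, -1.42119431e-02,  1.31920694e+00,
       -1.62906843e-05,  1.57080825e+00]), 'joint_velocities': array([-0.00044149,  0.00036205,  0.00011286, -0.00023009,  0.00113714,
        0.00224964]), 'tau': array([ 3.90822252e-04, -5.38774788e+01,  3.46442592e+01,  1.85220415e-02,
       -1.16032317e-05, -1.40214905e-05]), 'ee_pos': array([ 0.17038454, -0.49616202,  0.23070345]), 'eef_rot': array([[ 9.45787626e-01,  3.24785392e-01, -4.65418332e-04],
       [ 3.24785725e-01, -9.45786725e-01,  1.30510576e-03],
       [-1.63071947e-05, -1.38551411e-03, -9.99999040e-01]]), 'wrist_force': array([-0.95620223, -0.4835927 , -0.29604788]), 'ft_torque': array([-0.00089638, -0.01573425,  0.01618806]), 'gripper_force': 0.0, 'opening': 0.08552949113687588}
{'fx': 382.1174425678485, 'fy': 382.1174425678485, 'cx': 321.03577074200825, 'cy': 205.1704940008243, 'k1': -0.09003247896948914, 'R': array([[-0.01808129, -0.99953951,  0.0243689 ],
       [-0.99054671,  0.01459322, -0.13639744],
       [ 0.13597901, -0.02660478, -0.99035443]]), 't': array([-0.06297225,  0.57459161,  0.74332484])}
{'fx': 406.2504830094983, 'fy': 406.2504830094983, 'cx': 308.7769259484823, 'cy': 199.6574462775117, 'k1': -0.04170161266537347, 'R': array([[-0.59013135,  0.80718828, -0.01385867],
       [ 0.58868374,  0.41850975, -0.69159312],
       [-0.55244587, -0.41628916, -0.72215434]]), 't': array([ 0.40056413, -0.29558608,  1.03494527])}
```

View pics/top0.png

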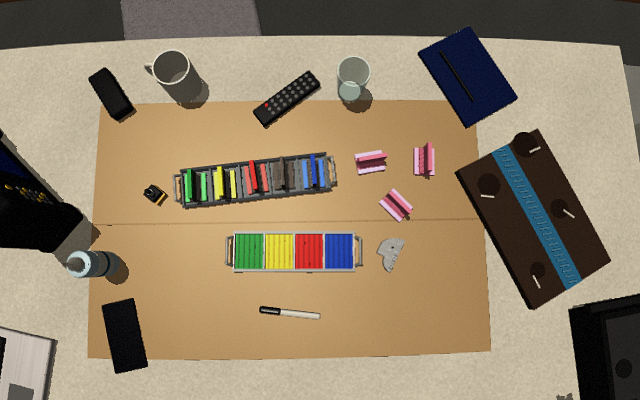

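View pics/scene0.png

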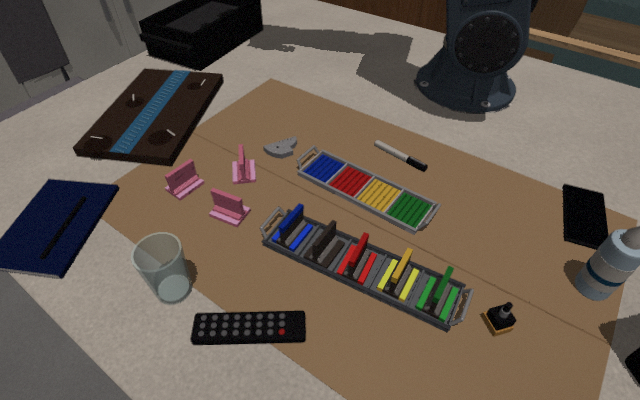

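The top view shows the carry tray at about (180-335, 155-205), holding green, yellow, red, bare and blue from left to right. The scan tray is at (228-360, 232-270) with pads green, yellow, red and blue. Three pink look-alikes lie to the right. The scene view agrees.

```bash
cat > h.py <<'E'
import numpy as np, cv2
def cloud(p,d,c):
    """world xyz per pixel"""
    K=np.array([[c['fx'],0,c['cx']],[0,c['fy'],c['cy']],[0,0,1]],float)
    v,u=np.mgrid[0:400,0:640]
    r=cv2.undistortPointsIter(np.stack([u.ravel(),v.ravel()],1).astype(np.float64)[:,None],K,np.array([float(c['k1']),0,0,0,0]),None,None,(3,50,1e-10))[:,0]
    X=np.c_[r,np.ones(len(r))]*d.ravel()[:,None]
    W=(X-np.asarray(c['t']))@np.asarray(c['R'])
    return W.reshape(400,640,3)
def hue(p):
    h=cv2.cvtColor(p,cv2.COLOR_RGB2HSV).astype(int); return h[...,0],h[...,1],h[...,2]
def masks(p):
    h,s,v=hue(p); b=(s>130)&(v>50)
    return dict(red=b&((h<6)|(h>174)),yellow=b&(h>22)&(h<35),green=b&(h>45)&(h<80),blue=b&(h>105)&(h<128))
def line(P):
    """centre & direction angle of long axis (min area rect)"""
    (c,s,a)=cv2.minAreaRect(P.astype(np.float32)*1000)
    if s[0]<s[1]: a+=90
    return np.round(c,1),np.round(s,1),round((a+90)%180-90,1)
E
python3 - <<'E'
from h import *
z=np.load('top.npz'); W=cloud(z['p'],z['d'],z); M=masks(z['p'])
for n,m in M.items():
    for nm,sl,zr in(("pad",np.s_[225:280,220:370],(-.01,.02)),("web",np.s_[140:215,165:345],(.035,.07)),("foot",np.s_[140:215,165:345],(.0,.025))):
        w=W[sl][m[sl]]; w=w[(w[:,2]>zr[0])&(w[:,2]<zr[1])]
        if len(w)>5: print(n,nm,len(w),line(w[:,:2]),np.median(w[:,:2],0).round(4),np.median(w[:,2]).round(4))
    
w=W[140:215,165:345].reshape(-1,3); w=w[(w[:,2]>.04)&(w[:,2]<.07)];print(len(w))
im=z['p'][140:280,165:370,::-1]; cv2.imwrite('pics/crop.png',cv2.resize(im,None,fx=3.8,fy=3.8,interpolation=2))
E
```

```text
red pad 952 (array([481.3, -45. ]), array([57.4, 71.7]), -0.8) [ 0.4812 -0.0445] 0.005
red web 134 (array([637.8,  65.8]), array([60.3,  8.9]), 9.3) [0.6379 0.0655] 0.0522
red foot 218 (array([642.5,  66.6]), array([71.2, 43.8]), 9.0) [0.6379 0.0549] 0.0105
yellow pad 972 (array([482.4,  18.4]), array([57.8, 71.4]), -0.8) [0.4821 0.0172] 0.0051
yellow web 160 (array([625.7, 134. ]), array([60.9,  9.5]), 4.7) [0.6252 0.1329] 0.0516
yellow foot 196 (array([631.3, 133.8]), array([71.9, 44.7]), 5.1) [0.6262 0.1193] 0.0102
green pad 909 (array([484.3,  81.5]), array([57.6, 69.7]), -0.9) [0.4848 0.0805] 0.0051
green web 137 (array([621. , 196.7]), array([61.2,  9.7]), 3.3) [0.6211 0.1964] 0.0521
green foot 39 (array([620.2, 195.6]), array([59. , 45.7]), 4.2) [0.6072 0.1756] 0.0106
blue pad 910 (array([ 481.2, -108.8]), array([57.4, 69.8]), -0.8) [ 0.4816 -0.1081] 0.005
blue web 120 (array([647.1, -57.6]), array([58.9,  8.3]), 3.5) [ 0.6467 -0.0573] 0.0521
blue foot 211 (array([651.8, -57.1]), array([70.8, 43.3]), 4.2) [ 0.648  -0.0684] 0.01
742
```

View pics/crop.png

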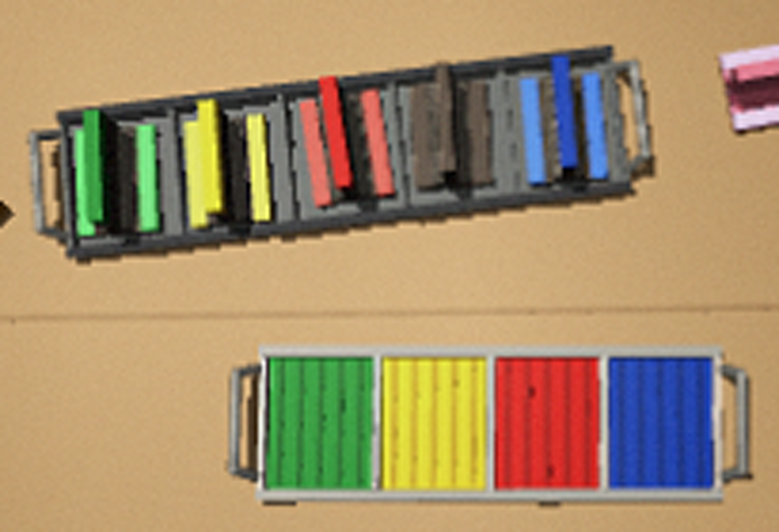

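```bash
cat >> h.py <<'E'
def plan(x,y,z,yaw,step=0.04):
    """turn about tool z, then shift in the turned tool frame, to reach a pointing-down pose (m, deg)"""
    from plant import robot
    o=robot.get_obs(); R=o['eef_rot']; p=o['ee_pos']
    a=np.degrees(np.arctan2(R[1,0],R[0,0])); t=np.radians(yaw)
    Rn=np.array([[np.cos(t),np.sin(t),0],[np.sin(t),-np.cos(t),0],[0,0,-1]])
    d=Rn.T@(np.array([x,y,z])-p); n=int(np.ceil(np.linalg.norm(d)/step))
    print('clock',round(o['clock'],2),'pos',p.round(4),'yaw',a.round(2),'| turn',round(a-yaw,2),'shift',d.round(4),'n',n,'per row',(d/n).round(4))
E
python3 -c "
from h import *; plan(.638,.066,.18,9.3)"
```

```text
clock 0.1 pos [ 0.1704 -0.4962  0.2308] yaw 18.95 | turn 9.65 shift [ 0.5523 -0.4792  0.0508] n 19 per row [ 0.0291 -0.0252  0.0027]
```

carry_out:
  motion: "0 0 0 0 0 4.8 0.03; 0 0 0 0 0 4.85 0.03; 0.0307 -0.0266 0.0028 0 0 0 0.03; 0.0307 -0.0266 0.0028 0 0 0 0.03; 0.0307 -0.0266 0.0028 0 0 0 0.03; 0.0307 -0.0266 0.0028 0 0 0 0.03; 0.0307 -0.0266 0.0028 0 0 0 0.03; 0.0307 -0.0266 0.0028 0 0 0 0.03; 0.0307 -0.0266 0.0028 0 0 0 0.03; 0.0307 -0.0266 0.0028 0 0 0 0.03; 0.0307 -0.0266 0.0028 0 0 0 0.03; 0.0307 -0.0266 0.0028 0 0 0 0.03; 0.0307 -0.0266 0.0028 0 0 0 0.03; 0.0307 -0.0266 0.0028 0 0 0 0.03; 0.0307 -0.0266 0.0028 0 0 0 0.03; 0.0307 -0.0266 0.0028 0 0 0 0.03; 0.0307 -0.0266 0.0028 0 0 0 0.03; 0.0307 -0.0266 0.0028 0 0 0 0.03; 0.0307 -0.0266 0.0028 0 0 0 0.03; 0.0307 -0.0266 0.0028 0 0 0 0.03"
  force: 50

```text
clock: 2.1
ee_pos: [0.6391, 0.0668, 0.1803]
eef_rot: [[0.987, 0.162, -0.001], [0.162, -0.987, -0.0], [-0.001, -0.0, -1.0]]
wrist_force: [-0.1, -0.4, 0.4]
opening: 0.0301
gripper_force: 0.0
```

carry_out:
  motion: "0 0 0 0 0 0 0.03; 0 0 0 0 0 0 0.03; 0 0 0 0 0 0 0.03; 0 0 0 0 0 0 0.03"

```text
clock: 2.5
ee_pos: [0.6379, 0.0644, 0.1812]
eef_rot: [[0.987, 0.161, -0.0], [0.161, -0.987, -0.0], [-0.0, 0.0, -1.0]]
wrist_force: [-0.1, -0.5, -0.4]
opening: 0.0303
gripper_force: 0.0
```

```bash
python3 - <<'E'
from h import *
from plant import robot,eyes
plan(.638,.066,.1,9.3)
c=eyes.camera_info('wrist'); p,d=eyes.camera('wrist'); np.savez('w1.npz',p=p,d=d,**c); cv2.imwrite('pics/w1.png',p[:,:,::-1])
W=cloud(p,d,c)
for n,m in masks(p).items():
    w=W[m&(W[...,2]>.04)&(W[...,2]<.07)&(d>0)&(W[...,0]>.56)]
    if len(w)>20: print(n,len(w),line(w[:,:2]),np.median(w,0).round(4))
print(robot.get_obs()['opening'])
E
```

```text
clock 2.5 pos [0.6379 0.0644 0.1812] yaw 9.24 | turn -0.06 shift [ 0.0004 -0.0016  0.0812] n 3 per row [ 0.0001 -0.0005  0.0271]
red 614 (array([639.4,  65.8]), array([60.6,  7.8]), 8.9) [0.6407 0.0662 0.0532]
yellow 829 (array([627.4, 133.4]), array([60.6,  9.1]), 5.0) [0.629  0.1325 0.0529]
green 198 (array([611.4, 195.7]), array([37.8,  7.6]), 5.0) [0.6176 0.1958 0.0531]
blue 929 (array([648.8, -57. ]), array([59.6, 10.3]), 3.4) [ 0.6496 -0.0549  0.0529]
0.03007719406687805
```

View pics/w1.png

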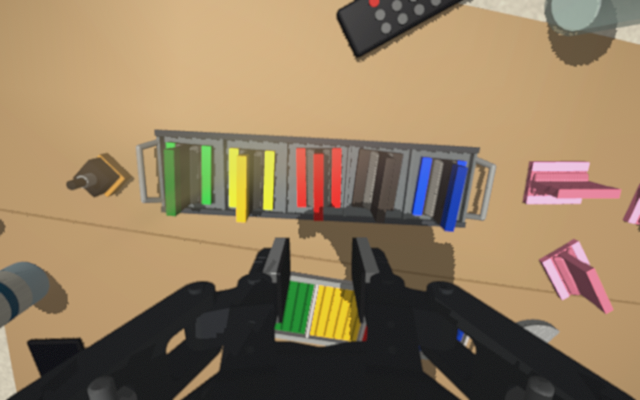

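The wrist picture shows all the coupons upright: red web at about (318, 185), yellow (240, 185), green (172, 180), blue (453, 195). The depth positions match the top view to within 2 mm, so I'll grasp red.

carry_out:
  motion: "0.0015 -0.0016 0.03 0 0 0 0.03; 0 0 0.035 0 0 0 0.03; 0 0 0.035 0 0 0 0.03; 0 0 0.03 0 0 0 0.03; 0 0 0.018 0 0 0 0.03; 0 0 0.01 0 0 0 0.03; 0 0 0 0 0 0 0.03; 0 0 0 0 0 0 0.03; 0 0 0 0 0 0 0.03"

```text
clock: 3.45
ee_pos: [0.6406, 0.0671, 0.0244]
eef_rot: [[0.987, 0.161, 0.002], [0.161, -0.987, 0.0], [0.002, 0.0, -1.0]]
wrist_force: [0.3, 0.2, -0.7]
opening: 0.0299
gripper_force: 0.0
```

carry_out:
  motion: "0 0 0 0 0 0 0.015; 0 0 0 0 0 0 0.01; 0 0 0 0 0 0 0.004; 0 0 0 0 0 0 0; 0 0 0 0 0 0 0; 0 0 0 0 0 0 0; 0 0 0 0 0 0 0"

```text
clock: 4.15
ee_pos: [0.6401, 0.0672, 0.0236]
eef_rot: [[0.987, 0.162, 0.001], [0.162, -0.987, 0.0], [0.001, 0.0, -1.0]]
wrist_force: [-0.4, -0.1, 6.3]
opening: 0.0069
gripper_force: 49.8
```

carry_out:
  motion: "0 0 -0.005 0 0 0 0; 0 0 -0.015 0 0 0 0; 0 0 -0.025 0 0 0 0; 0 0 -0.025 0 0 0 0; 0 0 -0.015 0 0 0 0; 0 0 0 0 0 3.3 0; 0 0 0 0 0 3.3 0; 0 0 0 0 0 3.3 0; 0 0 0 0 0 0 0; 0 0 0 0 0 0 0"

```text
clock: 5.15
ee_pos: [0.6411, 0.0352, 0.1074]
eef_rot: [[0.999, 0.043, -0.003], [0.043, -0.999, 0.025], [-0.002, -0.025, -1.0]]
wrist_force: [-0.9, -0.1, -3.2]
opening: 0.0072
gripper_force: 49.1
```

```bash
python3 -c "
from h import *; plan(.4825,-.045,.108,-0.9,.03)
from plant import robot; print(robot.get_obs()['wrist_force'],robot.get_obs()['ft_torque'])"
```

```text
clock 5.15 pos [0.6411 0.0352 0.1074] yaw 2.45 | turn 3.35 shift [-0.1574  0.0827 -0.0006] n 6 per row [-0.0262  0.0138 -0.0001]
[-0.86679104 -0.0720536  -3.2302102 ] [-0.06062192  0.02031778 -0.00272624]
```

carry_out:
  motion: "0 0 0 0 0 0 0; 0 0 0 0 0 0 0"

```text
clock: 5.35
ee_pos: [0.6414, 0.0367, 0.1077]
eef_rot: [[0.999, 0.045, -0.003], [0.045, -0.999, 0.025], [-0.001, -0.025, -1.0]]
wrist_force: [0.3, 0.2, -2.8]
opening: 0.0074
gripper_force: 49.1
```

```bash
python3 -c "
from h import *; plan(.4825,-.045,.108,-0.9,.03)
from plant import robot,eyes; o=robot.get_obs(); print(o)
for n in ['scene','wrist']:
  cv2.imwrite('pics/a_%s.png'%n,eyes.camera(n)[0][:,:,::-1])"
```

```text
clock 5.35 pos [0.6414 0.0367 0.1077] yaw 2.59 | turn 3.49 shift [-0.1576  0.0841 -0.0003] n 6 per row [-0.0263  0.014  -0.    ]
{'clock': 5.35, 'qpos': array([0.04511275, 0.49790789, 0.06162333, 1.13598069, 0.02509537,
       3.14157352]), 'joint_velocities': array([ 0.00521938, -0.00096581,  0.00207017,  0.00090542, -0.00116208,
       -0.0015156 ]), 'tau': array([-4.12092470e-01, -7.39085269e+01,  3.41229129e+01,  3.21057625e-02,
        1.12979393e-01,  2.24714284e-02]), 'ee_pos': array([0.64136773, 0.0366598 , 0.10773236]), 'eef_rot': array([[ 0.99898065,  0.04506553, -0.00259859],
       [ 0.0451165 , -0.99866884,  0.02500098],
       [-0.00146845, -0.02509274, -0.99968405]]), 'wrist_force': array([ 0.30555585,  0.16674298, -2.8173542 ]), 'ft_torque': array([-0.03503169, -0.03014389, -0.02735142]), 'gripper_force': 49.10113513469696, 'opening': 0.007395795553918359}
```

View pics/a_scene.png

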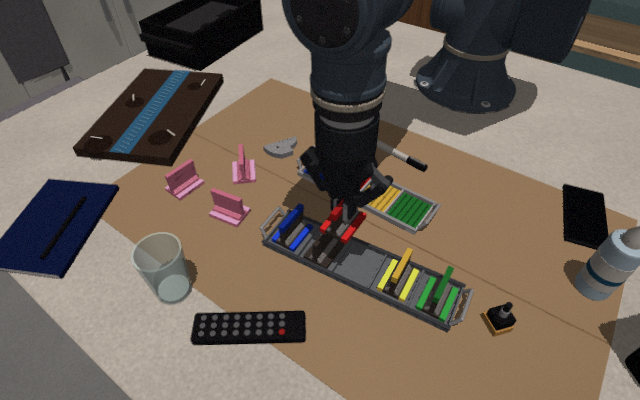

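The scene picture shows red held upright at about (345, 220), but the wrist's last joint is at its limit (q6 = 3.14). That blocked the turn and tilted the tool slightly. The constraint is yaw >= q1, so I'll move towards the red pad first and then correct the orientation.

carry_out:
  motion: "-0.02 0.012 0 0 0 0 0; -0.025 0.014 0 0 0 0 0; -0.025 0.014 0 0 0 0 0; -0.025 0.014 0 0 0 0 0; -0.025 0.014 0 0 0 0 0; -0.02 0.012 0 0 0 0 0; -0.01 0.004 0 0 0 0 0; 0 0 0 0 0 0 0; 0 0 0 0 0 0 0"

```text
clock: 6.35
ee_pos: [0.4965, -0.0538, 0.1064]
eef_rot: [[0.999, 0.045, -0.001], [0.045, -0.999, 0.025], [0.0, -0.025, -1.0]]
wrist_force: [0.5, 0.6, -1.9]
opening: 0.0073
gripper_force: 49.2
```

```bash
cat >> h.py <<'E'
def full(x,y,z,yaw):
    """rotation vector (tool axes, deg) to the down pose, then shift in new axes"""
    from plant import robot
    o=robot.get_obs(); R=o['eef_rot']; t=np.radians(yaw)
    Rn=np.array([[np.cos(t),np.sin(t),0],[np.sin(t),-np.cos(t),0],[0,0,-1]])
    r=np.degrees(cv2.Rodrigues(R.T@Rn)[0].ravel())
    print('clock',round(o['clock'],2),'pos',o['ee_pos'].round(4),'q6',o['qpos'][5].round(3),'turn',r.round(2),'shift',(Rn.T@(np.array([x,y,z])-o['ee_pos'])).round(4),'f',o['wrist_force'].round(1),'grip',o['opening'].round(4))
E
python3 -c "
from h import *; full(.4825,-.045,.108,-0.9)"
```

```text
Traceback (most recent call last):
  File "h.py", line 34, in full
    print('clock',round(o['clock'],2),'pos',o['ee_pos'].round(4),'q6',o['qpos'][5].round(3),'turn',r.round(2),'shift',(Rn.T@(np.array([x,y,z])-o['ee_pos'])).round(4),'f',o['wrist_force'].round(1),'grip',o['opening'].round(4))
                                                                                                                                                                                                           ^^^^^^^^^^^^^^^^^^
AttributeError: 'float' object has no attribute 'round'
```

```bash
sed -i "s/o\['opening'\].round(4)/round(float(o['opening']),4)/" h.py; python3 -c "
from h import *; full(.4825,-.045,.108,-0.9)"
```

```text
clock 6.35 pos [ 0.4965 -0.0538  0.1064] q6 2.973 turn [-1.43  0.02  3.49] shift [-0.0141 -0.0086 -0.0016] f [ 0.5  0.6 -1.9] grip 0.0073
```

carry_out:
  motion: "0 0 0 -0.7 0 1.75 0; 0 0 0 -0.73 0 1.74 0; -0.007 -0.0043 0 0 0 0 0; -0.007 -0.0043 0 0 0 0 0; 0 0 0 0 0 0 0; 0 0 0 0 0 0 0; 0 0 0 0 0 0 0"

```text
clock: 7.05
ee_pos: [0.4819, -0.0453, 0.1061]
eef_rot: [[1.0, -0.015, -0.001], [-0.015, -1.0, -0.0], [-0.001, 0.0, -1.0]]
wrist_force: [0.8, 0.2, -3.9]
opening: 0.0073
gripper_force: 49.3
```

```bash
python3 - <<'E'
from h import *; full(.4825,-.045,.0266,-0.9)
from plant import eyes
cv2.imwrite('pics/b.png',eyes.camera('scene')[0][100:270,200:460,::-1].repeat(3,0).repeat(3,1))
c=eyes.camera_info('wrist'); p,d=eyes.camera('wrist'); cv2.imwrite('pics/bw.png',p[:,:,::-1])
W=cloud(p,d,c)
for n,m in masks(p).items():
    w=W[m&(W[...,2]>-.01)&(W[...,2]<.02)&(d>0)&(W[...,0]<.53)]
    if len(w)>20: print(n,len(w),line(w[:,:2]))
E
```

```text
clock 7.05 pos [ 0.4819 -0.0453  0.1061] q6 3.063 turn [0.   0.08 0.02] shift [ 0.0006 -0.0003  0.0795] f [ 0.8  0.2 -3.9] grip 0.0073
red 2294 (array([504. , -45.9]), array([56.8, 26. ]), 89.4)
yellow 5965 (array([482. ,  18.1]), array([58.8, 72.2]), -0.7)
green 2926 (array([474.7,  81.8]), array([55.5, 55.5]), -89.8)
blue 5663 (array([ 480.5, -109.7]), array([71. , 57.2]), 0.6)
```

View pics/bw.png

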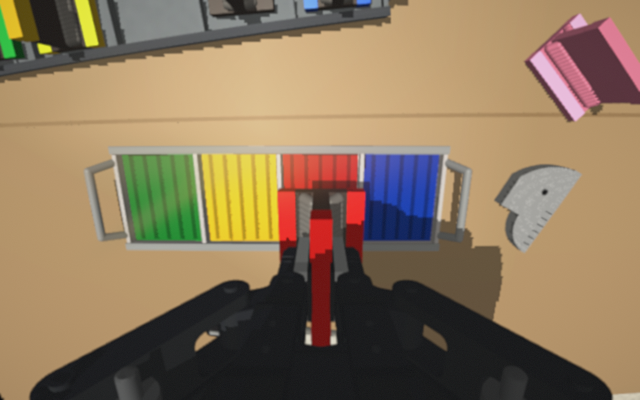

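The wrist picture shows red upright in the fingers and centred over the red pad, with the pad visible at about (320, 170) behind it. The trays match the first measurement, so I'll lower it.

carry_out:
  motion: "0 0 0.015 0 0 0 0; 0 0 0.02 0 0 0 0; 0 0 0.02 0 0 0 0; 0 0 0.012 0 0 0 0; 0 0 0.006 0 0 0 0; 0 0 0.003 0 0 0 0; 0 0 0.001 0 0 0 0; 0 0 0 0 0 0 0; 0 0 0 0 0 0 0; 0 0 0 0 0 0 0"

```text
clock: 8.15
ee_pos: [0.4817, -0.0453, 0.0295]
eef_rot: [[1.0, -0.016, -0.001], [-0.016, -1.0, -0.0], [-0.001, 0.0, -1.0]]
wrist_force: [0.6, -0.1, -4.1]
opening: 0.0072
gripper_force: 49.2
```

carry_out:
  motion: "0 0 0.001 0 0 0 0; 0 0 0.001 0 0 0 0; 0 0 0.001 0 0 0 0; 0 0 0 0 0 0 0; 0 0 0 0 0 0 0"

```text
clock: 8.65
ee_pos: [0.4814, -0.0453, 0.0266]
eef_rot: [[1.0, -0.016, -0.001], [-0.016, -1.0, -0.0], [-0.001, 0.0, -1.0]]
wrist_force: [-3.1, -0.4, 6.7]
opening: 0.0074
gripper_force: 50.7
```

carry_out:
  motion: "0 0 0 0 0 0 0.012; 0 0 0 0 0 0 0.02; 0 0 0 0 0 0 0.03; 0 0 0 0 0 0 0.03; 0 0 -0.015 0 0 0 0.03; 0 0 -0.035 0 0 0 0.03; 0 0 -0.035 0 0 0 0.03; 0 0 0 0 0 -4.4 0.03; 0 0 0 0 0 0 0.03; 0 0 0 0 0 0 0.03"

```text
clock: 9.65
ee_pos: [0.4812, -0.0452, 0.1106]
eef_rot: [[0.998, 0.059, -0.003], [0.059, -0.998, 0.0], [-0.003, -0.0, -1.0]]
wrist_force: [0.4, 0.4, 1.0]
opening: 0.0301
gripper_force: 0.0
```

```bash
python3 -c "
from h import *; full(.648,-.0573,.11,3.5)"
```

```text
clock 9.65 pos [ 0.4812 -0.0452  0.1106] q6 2.989 turn [-0.01  0.15 -0.11] shift [0.1658 0.0222 0.0006] f [0.4 0.4 1. ] grip 0.0301
```

carry_out:
  motion: "0.03 0.004 0 0 0.1 0 0.03; 0.035 0.005 0 0 0 0 0.03; 0.035 0.005 0 0 0 0 0.03; 0.035 0.005 0 0 0 0 0.03; 0.031 0.003 0 0 0 0 0.03; 0 0 0 0 0 0 0.03; 0 0 0 0 0 0 0.03"

```text
clock: 10.35
ee_pos: [0.6479, -0.057, 0.109]
eef_rot: [[0.998, 0.06, -0.003], [0.06, -0.998, 0.0], [-0.003, -0.001, -1.0]]
wrist_force: [-0.5, -0.1, -0.4]
opening: 0.03
gripper_force: 0.0
```

```bash
python3 - <<'E'
from h import *; full(.648,-.0573,.0245,3.5)
from plant import eyes
c=eyes.camera_info('wrist'); p,d=eyes.camera('wrist')
W=cloud(p,d,c)
for n,m in masks(p).items():
    w=W[m&(W[...,2]>.045)&(W[...,2]<.07)&(d>0)]
    if len(w)>20: print(n,len(w),line(w[:,:2]))
E
```

```text
clock 10.35 pos [ 0.6479 -0.057   0.109 ] q6 2.994 turn [-0.03  0.19 -0.06] shift [0.0001 0.0003 0.0845] f [-0.5 -0.1 -0.4] grip 0.03
yellow 1749 (array([626.9, 133. ]), array([60.9, 11.7]), 5.1)
blue 1059 (array([649.1, -57.1]), array([59.7,  8.2]), 3.7)
```

carry_out:
  motion: "0.001 0 0.025 0 0.2 0 0.03; 0 0 0.03 0 0 0 0.03; 0 0 0.02 0 0 0 0.03; 0 0 0.0095 0 0 0 0.03; 0 0 0 0 0 0 0.03; 0 0 0 0 0 0 0.015; 0 0 0 0 0 0 0.01; 0 0 0 0 0 0 0.004; 0 0 0 0 0 0 0; 0 0 0 0 0 0 0; 0 0 0 0 0 0 0; 0 0 0 0 0 0 0"

```text
clock: 11.6
ee_pos: [0.6506, -0.0571, 0.0279]
eef_rot: [[0.998, 0.061, 0.006], [0.061, -0.998, 0.0], [0.006, 0.0, -1.0]]
wrist_force: [-0.6, 0.2, 6.1]
opening: 0.0071
gripper_force: 49.8
```

carry_out:
  motion: "0 0 -0.005 0 0 0 0; 0 0 -0.015 0 0 0 0; 0 0 -0.025 0 0 0 0; 0 0 -0.025 0 0 0 0; 0 0 -0.01 0 0 0 0; -0.015 0 0 0 -0.3 1 0; -0.025 0 0 0 0 0 0; 0 0 0 0 0 0 0; 0 0 0 0 0 0 0"

```text
clock: 12.5
ee_pos: [0.6093, -0.0591, 0.1062]
eef_rot: [[0.999, 0.043, -0.002], [0.043, -0.999, 0.0], [-0.002, -0.0, -1.0]]
wrist_force: [0.3, 0.2, -2.9]
opening: 0.007
gripper_force: 48.8
```

```bash
python3 -c "
from h import *; full(.482,-.109,.108,-0.9)"
```

```text
clock 12.5 pos [ 0.6093 -0.0591  0.1062] q6 3.002 turn [-0.01  0.12  3.39] shift [-0.1265  0.0519 -0.0018] f [ 0.3  0.2 -2.9] grip 0.007
```

carry_out:
  motion: "0 0 0 0 0.1 1.7 0; 0 0 0 0 0 1.7 0; -0.02 0.008 0 0 0 0 0; -0.03 0.012 0 0 0 0 0; -0.03 0.012 0 0 0 0 0; -0.028 0.012 0 0 0 0 0; -0.0175 0.008 0 0 0 0 0; 0 0 0 0 0 0 0; 0 0 0 0 0 0 0; 0 0 0 0 0 0 0"

```text
clock: 13.5
ee_pos: [0.4844, -0.109, 0.1066]
eef_rot: [[1.0, -0.016, 0.001], [-0.016, -1.0, 0.0], [0.001, -0.0, -1.0]]
wrist_force: [-0.2, -1.2, -3.3]
opening: 0.007
gripper_force: 48.9
```

```bash
python3 -c "
from h import *; full(.483,-.109,.031,-0.9)"
```

```text
clock 13.5 pos [ 0.4844 -0.109   0.1066] q6 2.936 turn [-0.   -0.05 -0.02] shift [-0.0014  0.      0.0756] f [-0.2 -1.2 -3.3] grip 0.007
```

carry_out:
  motion: "-0.0014 0 0.015 0 0 0 0; 0 0 0.02 0 0 0 0; 0 0 0.02 0 0 0 0; 0 0 0.011 0 0 0 0; 0 0 0.005 0 0 0 0; 0 0 0 0 0 0 0; 0 0 0.001 0 0 0 0; 0 0 0.001 0 0 0 0; 0 0 0 0 0 0 0; 0 0 0 0 0 0 0"

```text
clock: 14.5
ee_pos: [0.4821, -0.1091, 0.0338]
eef_rot: [[1.0, -0.016, 0.001], [-0.016, -1.0, -0.0], [0.001, 0.0, -1.0]]
wrist_force: [0.2, 0.0, -3.1]
opening: 0.0071
gripper_force: 48.8
```

carry_out:
  motion: "0 0 0.001 0 0 0 0; 0 0 0.001 0 0 0 0; 0 0 0.0005 0 0 0 0; 0 0 0 0 0 0 0; 0 0 0 0 0 0 0"

```text
clock: 15.0
ee_pos: [0.4818, -0.1091, 0.031]
eef_rot: [[1.0, -0.016, -0.0], [-0.016, -1.0, 0.0], [-0.0, -0.0, -1.0]]
wrist_force: [0.0, 0.5, -0.8]
opening: 0.0071
gripper_force: 49.2
```

carry_out:
  motion: "0 0 0.0005 0 0 0 0; 0 0 0 0 0 0 0; 0 0 0 0 0 0 0"

```text
clock: 15.3
ee_pos: [0.4818, -0.1091, 0.0309]
eef_rot: [[1.0, -0.016, 0.0], [-0.016, -1.0, -0.0], [0.0, 0.0, -1.0]]
wrist_force: [-2.6, -0.2, 5.9]
opening: 0.0075
gripper_force: 50.3
```

carry_out:
  motion: "0 0 0 0 0 0 0.012; 0 0 0 0 0 0 0.02; 0 0 0 0 0 0 0.03; 0 0 0 0 0 0 0.03; 0 0 -0.015 0 0 0 0.03; 0 0 -0.035 0 0 0 0.03; 0 0 -0.035 0 0 0 0.03; 0 0 -0.02 0 0 0 0.03; 0 0 0 0 0 -8.5 0.03; 0 0 0 0 0 -8.5 0.03; 0 0 0 0 0 -8.5 0.03; 0 0 0 0 0 -8.5 0.03; 0 0 0 0 0 -8.5 0.03; 0 0 0 0 0 -8.5 0.03; 0 0 0 0 0 -8.5 0.03; 0 0 0 0 0 -8.5 0.03; 0 0 0 0 0 -8.5 0.03; 0 0 0 0 0 -8.5 0.03; 0 0 0 0 0 -8.5 0.03; 0 0 0 0 0 -8.5 0.03"

```text
clock: 17.3
ee_pos: [0.4819, -0.109, 0.1354]
eef_rot: [[-0.198, 0.98, -0.0], [0.98, 0.198, 0.0], [0.0, -0.0, -1.0]]
wrist_force: [0.6, -0.7, 0.4]
opening: 0.0301
gripper_force: 0.0
```

carry_out:
  motion: "0 0 0 0 0 -8.5 0.03; 0 0 0 0 0 -8.5 0.03; 0 0 0 0 0 -8.5 0.03; 0 0 0 0 0 -8.5 0.03; 0 0 0 0 0 -8.5 0.03; 0 0 0 0 0 -8.5 0.03; 0 0 0 0 0 -8.5 0.03; 0 0 0 0 0 -8.5 0.03; 0 0 0 0 0 -8.5 0.03; 0 0 0 0 0 -7.2 0.03; 0 0 0 0 0 0 0.03; 0 0 0 0 0 0 0.03; 0 0 0 0 0 0 0.03"

```text
clock: 18.6
ee_pos: [0.4819, -0.1091, 0.1354]
eef_rot: [[-0.997, -0.081, -0.0], [-0.081, 0.997, 0.0], [0.0, 0.0, -1.0]]
wrist_force: [-0.3, 0.0, -0.3]
opening: 0.0297
gripper_force: 0.0
```

```bash
python3 - <<'E'
from h import *; full(.627,.1334,.14,184.8)
from plant import eyes
p,d=eyes.camera('top'); cv2.imwrite('pics/c.png',cv2.resize(p[140:280,165:370,::-1],None,fx=3.8,fy=3.8))
E
```

```text
clock 18.6 pos [ 0.4819 -0.1091  0.1354] q6 -0.303 turn [ 0.   -0.   -0.17] shift [-0.1649  0.2295 -0.0046] f [-0.3  0.  -0.3] grip 0.0297
```

View pics/c.png

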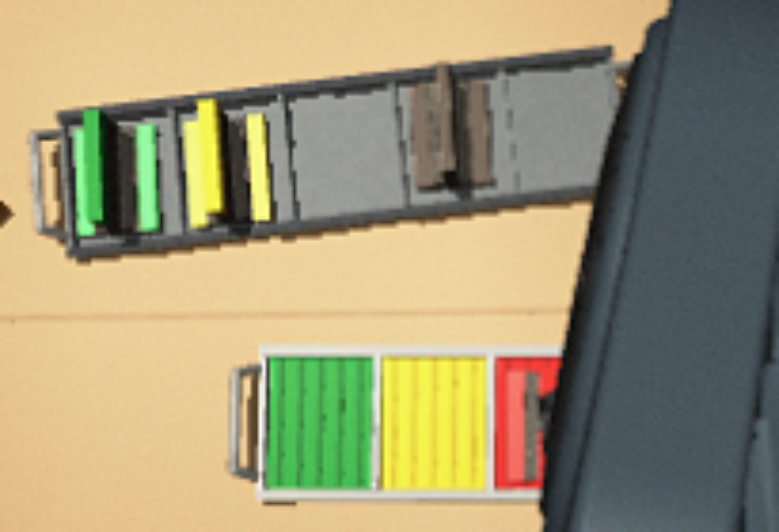

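The top crop shows yellow, green and bare undisturbed, and red in its bay at about (535, 425), partly hidden by the arm. Next is yellow.

carry_out:
  motion: "-0.0206 0.0287 0 0 0 0 0.03; -0.0206 0.0287 0 0 0 0 0.03; -0.0206 0.0287 0 0 0 0 0.03; -0.0206 0.0287 0 0 0 0 0.03; -0.0206 0.0287 0 0 0 0 0.03; -0.0206 0.0287 0 0 0 0 0.03; -0.0206 0.0287 0 0 0 0 0.03; -0.0206 0.0287 0 0 0 0 0.03; 0 0 0.03 0 0 0 0.03; 0 0 0 0 0 0 0.03; 0 0 0 0 0 0 0.03; 0 0 0 0 0 0 0.03"

```text
clock: 19.85
ee_pos: [0.627, 0.133, 0.1066]
eef_rot: [[-0.997, -0.082, 0.001], [-0.082, 0.997, 0.0], [-0.001, 0.0, -1.0]]
wrist_force: [0.4, -0.4, 1.5]
opening: 0.0302
gripper_force: 0.0
```

```bash
cat >> h.py <<'E'
def webs():
    from plant import eyes
    c=eyes.camera_info('wrist'); p,d=eyes.camera('wrist'); W=cloud(p,d,c)
    for n,m in masks(p).items():
        w=W[m&(W[...,2]>.045)&(W[...,2]<.07)&(d>0)]
        if len(w)>20: print(n,len(w),line(w[:,:2]))
    return p
E
python3 - <<'E'
from h import *; full(.627,.1334,.0245,184.9)
p=webs(); cv2.imwrite('pics/d.png',p[:,:,::-1])
E
```

```text
clock 19.85 pos [0.627  0.133  0.1066] q6 0.126 turn [ 0.01  0.03 -0.17] shift [-0.      0.0004  0.0821] f [ 0.4 -0.4  1.5] grip 0.0302
red 70 (array([509.4, -44.1]), array([6.4, 3. ]), 85.2)
yellow 1145 (array([626.3, 133.2]), array([60.9,  8.2]), 4.7)
green 1308 (array([621.8, 196.7]), array([59.5,  9.6]), 3.7)
```

View pics/d.png

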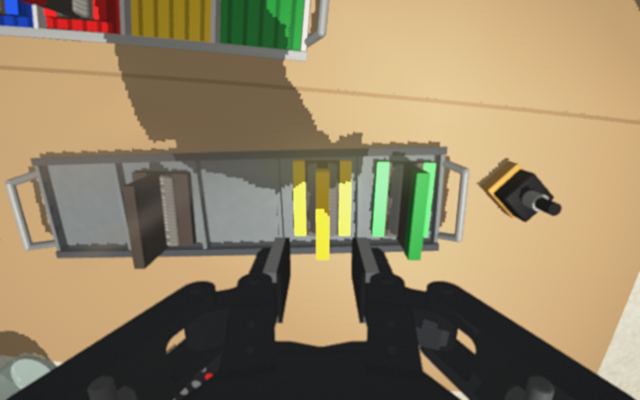

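The wrist picture shows the yellow web at about (322, 210), centred between the open fingers, with green clear at about (418, 210). I'll descend and grasp.

carry_out:
  motion: "0.0005 0.0003 0.025 0 0 0 0.03; 0 0 0.03 0 0 0 0.03; 0 0 0.018 0 0 0 0.03; 0 0 0.009 0 0 0 0.03; 0 0 0 0 0 0 0.03; 0 0 0 0 0 0 0.015; 0 0 0 0 0 0 0.01; 0 0 0 0 0 0 0.004; 0 0 0 0 0 0 0; 0 0 0 0 0 0 0; 0 0 0 0 0 0 0; 0 0 0 0 0 0 0"

```text
clock: 21.1
ee_pos: [0.6273, 0.134, 0.025]
eef_rot: [[-0.996, -0.084, 0.002], [-0.084, 0.996, 0.001], [-0.002, 0.0, -1.0]]
wrist_force: [0.3, -0.3, 6.3]
opening: 0.0074
gripper_force: 50.1
```

carry_out:
  motion: "0 0 -0.005 0 0 0 0; 0 0 -0.015 0 0 0 0; 0 0 -0.025 0 0 0 0; 0 0 -0.025 0 0 0 0; 0 0 -0.01 0 0 0 0; 0 0 0 0 0 2 0; 0 0 0 0 0 2 0; 0 0 0 0 0 1.7 0; 0 0 0 0 0 0 0; 0 0 0 0 0 0 0"

```text
clock: 22.1
ee_pos: [0.6262, 0.1337, 0.103]
eef_rot: [[-1.0, 0.015, -0.001], [0.015, 1.0, -0.0], [0.001, -0.0, -1.0]]
wrist_force: [0.6, 0.2, -1.7]
opening: 0.0071
gripper_force: 48.8
```

```bash
python3 -c "
from h import *; full(.483,.0182,.108,179.1)"
```

```text
clock 22.1 pos [0.6262 0.1337 0.103 ] q6 0.225 turn [-0.   -0.05  0.04] shift [ 0.1413 -0.1178 -0.005 ] f [ 0.6  0.2 -1.7] grip 0.0071
```

carry_out:
  motion: "0.018 -0.015 0 0 0 0 0; 0.026 -0.022 0 0 0 0 0; 0.026 -0.022 0 0 0 0 0; 0.026 -0.022 0 0 0 0 0; 0.026 -0.022 0 0 0 0 0; 0.0195 -0.0148 0 0 0 0 0; 0 0 0 0 0 0 0; 0 0 0 0 0 0 0; 0 0 0 0 0 0 0"

```text
clock: 23.0
ee_pos: [0.484, 0.0186, 0.1036]
eef_rot: [[-1.0, 0.015, 0.001], [0.015, 1.0, 0.0], [-0.001, 0.0, -1.0]]
wrist_force: [-0.5, 0.1, -2.7]
opening: 0.0068
gripper_force: 49.0
```

```bash
python3 -c "
from h import *; full(.483,.0182,.028,179.1)"
```

```text
clock 23.0 pos [0.484  0.0186 0.1036] q6 0.053 turn [0.02 0.06 0.03] shift [ 0.001  -0.0004  0.0756] f [-0.5  0.1 -2.7] grip 0.0068
```

carry_out:
  motion: "0.001 -0.0004 0.015 0 0 0 0; 0 0 0.02 0 0 0 0; 0 0 0.02 0 0 0 0; 0 0 0.011 0 0 0 0; 0 0 0.005 0 0 0 0; 0 0 0 0 0 0 0; 0 0 0.001 0 0 0 0; 0 0 0.001 0 0 0 0; 0 0 0.001 0 0 0 0; 0 0 0 0 0 0 0; 0 0 0 0 0 0 0"

```text
clock: 24.1
ee_pos: [0.4821, 0.0178, 0.0297]
eef_rot: [[-1.0, 0.016, 0.0], [0.016, 1.0, 0.0], [-0.0, 0.0, -1.0]]
wrist_force: [0.2, 0.1, -2.5]
opening: 0.0072
gripper_force: 49.0
```

carry_out:
  motion: "0 0 0.0007 0 0 0 0; 0 0 0.0007 0 0 0 0; 0 0 0.0006 0 0 0 0; 0 0 0 0 0 0 0; 0 0 0 0 0 0 0"

```text
clock: 24.6
ee_pos: [0.482, 0.0179, 0.0279]
eef_rot: [[-1.0, 0.016, 0.0], [0.016, 1.0, 0.0], [-0.0, 0.0, -1.0]]
wrist_force: [-2.4, -0.5, 5.2]
opening: 0.0074
gripper_force: 50.3
```

carry_out:
  motion: "0 0 0 0 0 0 0.012; 0 0 0 0 0 0 0.02; 0 0 0 0 0 0 0.03; 0 0 0 0 0 0 0.03; 0 0 -0.015 0 0 0 0.03; 0 0 -0.035 0 0 0 0.03; 0 0 -0.035 0 0 0 0.03; 0 0 0 0 0 -4.5 0.03; 0 0 0 0 0 0 0.03; 0 0 0 0 0 0 0.03"

```text
clock: 25.6
ee_pos: [0.4816, 0.0178, 0.112]
eef_rot: [[-0.998, -0.061, -0.001], [-0.061, 0.998, 0.0], [0.001, 0.0, -1.0]]
wrist_force: [-0.4, 0.2, -0.2]
opening: 0.0299
gripper_force: 0.0
```

```bash
python3 -c "
from h import *; full(.6217,.1967,.11,183.6)"
```

```text
clock 25.6 pos [0.4816 0.0178 0.112 ] q6 -0.024 turn [ 0.01 -0.05 -0.11] shift [-0.1511  0.1697  0.002 ] f [-0.4  0.2 -0.2] grip 0.0299
```

carry_out:
  motion: "-0.025 0.028 0 0 0 0 0.03; -0.025 0.028 0 0 0 0 0.03; -0.025 0.028 0 0 0 0 0.03; -0.025 0.028 0 0 0 0 0.03; -0.025 0.028 0 0 0 0 0.03; -0.0261 0.0297 0 0 0 0 0.03; 0 0 0 0 0 0 0.03; 0 0 0 0 0 0 0.03; 0 0 0 0 0 0 0.03"

```text
clock: 26.5
ee_pos: [0.6211, 0.1959, 0.1115]
eef_rot: [[-0.998, -0.062, -0.002], [-0.062, 0.998, -0.001], [0.002, -0.001, -1.0]]
wrist_force: [0.1, -0.1, 0.3]
opening: 0.03
gripper_force: 0.0
```

```bash
python3 -c "
from h import *; full(.6217,.1967,.0245,183.6); webs()"
```

```text
clock 26.5 pos [0.6211 0.1959 0.1115] q6 0.244 turn [-0.04 -0.13 -0.06] shift [-0.0007  0.0008  0.087 ] f [ 0.1 -0.1  0.3] grip 0.03
yellow 683 (array([504.6,  17.4]), array([10.8, 15.1]), -0.2)
green 733 (array([628.2, 197. ]), array([47.9,  7.6]), 3.4)
```

carry_out:
  motion: "-0.0005 0.001 0.025 0 0 0 0.024; 0 0 0.03 0 0 0 0.024; 0 0 0.02 0 0 0 0.024; 0 0 0.012 0 0 0 0.024; 0 0 0 0 0 0 0.024; 0 0 0 0 0 0 0.015; 0 0 0 0 0 0 0.01; 0 0 0 0 0 0 0.004; 0 0 0 0 0 0 0; 0 0 0 0 0 0 0; 0 0 0 0 0 0 0; 0 0 0 0 0 0 0"

```text
clock: 27.75
ee_pos: [0.6235, 0.1979, 0.0269]
eef_rot: [[-0.998, -0.063, 0.002], [-0.063, 0.998, 0.001], [-0.002, 0.0, -1.0]]
wrist_force: [-0.8, -0.1, 6.4]
opening: 0.007
gripper_force: 50.1
```

carry_out:
  motion: "0 0 -0.005 0 0 0 0; 0 0 -0.015 0 0 0 0; 0 0 -0.025 0 0 0 0; 0 0 -0.025 0 0 0 0; 0 0 -0.01 0 0 0 0; 0 0 0 0 0 1.5 0; 0 0 0 0 0 1.5 0; 0 0 0 0 0 1.5 0; 0 0 0 0 0 0 0; 0 0 0 0 0 0 0"

```text
clock: 28.75
ee_pos: [0.6222, 0.1976, 0.1046]
eef_rot: [[-1.0, 0.016, -0.001], [0.016, 1.0, -0.0], [0.001, -0.0, -1.0]]
wrist_force: [0.7, -0.3, -3.5]
opening: 0.007
gripper_force: 48.8
```

```bash
python3 -c "
from h import *; full(.484,.0815,.108,179.1)"
```

```text
clock 28.75 pos [0.6222 0.1976 0.1046] q6 0.323 turn [-0.02 -0.08  0.  ] shift [ 0.1364 -0.1182 -0.0034] f [ 0.7 -0.3 -3.5] grip 0.007
```

carry_out:
  motion: "0.018 -0.015 0 0 0 0 0; 0.025 -0.022 0 0 0 0 0; 0.025 -0.022 0 0 0 0 0; 0.025 -0.022 0 0 0 0 0; 0.025 -0.022 0 0 0 0 0; 0.0182 -0.0152 0 0 0 0 0; 0 0 0 0 0 0 0; 0 0 0 0 0 0 0; 0 0 0 0 0 0 0"

```text
clock: 29.65
ee_pos: [0.4855, 0.0821, 0.1056]
eef_rot: [[-1.0, 0.016, 0.001], [0.016, 1.0, 0.0], [-0.001, 0.0, -1.0]]
wrist_force: [0.4, -0.1, -2.6]
opening: 0.0069
gripper_force: 49.1
```

```bash
python3 -c "
from h import *; full(.485,.0815,.030,179.1)"
```

```text
clock 29.65 pos [0.4855 0.0821 0.1056] q6 0.183 turn [0.02 0.05 0.01] shift [ 0.0005 -0.0006  0.0756] f [ 0.4 -0.1 -2.6] grip 0.0069
```

carry_out:
  motion: "0.0005 -0.0006 0.015 0 0 0 0; 0 0 0.02 0 0 0 0; 0 0 0.02 0 0 0 0; 0 0 0.011 0 0 0 0; 0 0 0.005 0 0 0 0; 0 0 0 0 0 0 0; 0 0 0.001 0 0 0 0; 0 0 0.001 0 0 0 0; 0 0 0.001 0 0 0 0; 0 0 0 0 0 0 0; 0 0 0 0 0 0 0"

```text
clock: 30.75
ee_pos: [0.4841, 0.0811, 0.0317]
eef_rot: [[-1.0, 0.016, 0.0], [0.016, 1.0, 0.0], [-0.0, 0.0, -1.0]]
wrist_force: [0.1, -0.3, -3.0]
opening: 0.007
gripper_force: 49.0
```

carry_out:
  motion: "0 0 0.0007 0 0 0 0; 0 0 0.0007 0 0 0 0; 0 0 0.0004 0 0 0 0; 0 0 0 0 0 0 0; 0 0 0 0 0 0 0"

```text
clock: 31.25
ee_pos: [0.484, 0.0811, 0.0299]
eef_rot: [[-1.0, 0.016, 0.0], [0.016, 1.0, 0.0], [-0.0, 0.0, -1.0]]
wrist_force: [-3.0, 0.1, 4.4]
opening: 0.0072
gripper_force: 50.0
```

carry_out:
  motion: "0 0 0 0 0 0 0.012; 0 0 0 0 0 0 0.02; 0 0 0 0 0 0 0.03; 0 0 0 0 0 0 0.03; 0 0 -0.015 0 0 0 0.03; 0 0 -0.035 0 0 0 0.03; 0 0 -0.04 0 0 0 0.03; 0 0 -0.04 0 0 0 0.03; 0 0.035 0 0 0 0 0.03; 0 0.04 0 0 0 0 0.03; 0 0.04 0 0 0 0 0.03; 0 0.04 0 0 0 0 0.03; 0 0.04 0 0 0 0 0.03; 0 0.04 0 0 0 0 0.03; 0 0 0 0 0 0 0.03; 0 0 0 0 0 0 0.03; 0 0 0 0 0 0 0.03"

```text
clock: 32.95
ee_pos: [0.4875, 0.3153, 0.1595]
eef_rot: [[-1.0, 0.016, -0.001], [0.016, 1.0, -0.001], [0.001, -0.001, -1.0]]
wrist_force: [0.4, -0.6, 0.3]
opening: 0.03
gripper_force: 0.0
```

```bash
python3 - <<'E'
from h import *
from plant import eyes
c=eyes.camera_info('top');p,d=eyes.camera('top'); W=cloud(p,d,c)
for n,m in masks(p).items():
    w=W[m&(W[...,2]>.04)&(W[...,2]<.07)&(W[...,0]<.55)&(abs(W[...,1])<.2)]
    if len(w)>20: print(n,len(w),line(w[:,:2]),np.percentile(w[:,2],[5,50,95]).round(4))
cv2.imwrite('pics/e.png',cv2.resize(p[140:280,165:370,::-1],None,fx=3.8,fy=3.8))
E
```

```text
red 154 (array([478.4, -46.5]), array([ 8. , 59.2]), -0.9) [0.0529 0.0553 0.0572]
yellow 149 (array([480.4,  16.8]), array([ 8.3, 57.2]), -0.3) [0.0525 0.0551 0.0571]
green 141 (array([481.2,  80. ]), array([57.3,  8.7]), 0.6) [0.0526 0.055  0.0572]
blue 134 (array([ 478.1, -109.4]), array([ 8.7, 57.5]), -2.9) [0.0522 0.0552 0.0572]
```

View pics/e.png

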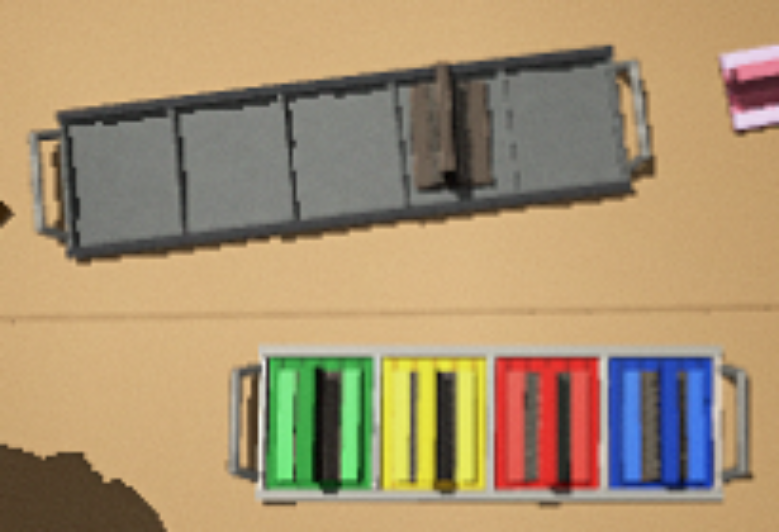

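All four coupons stand upright and centred in their matching bays (web tops at 55 mm, as expected). The bare one is untouched.

```bash
python3 -c "
from plant import robot; print(robot.hand_in())"
```

```text
the job is handed in; nothing more can be done
None
```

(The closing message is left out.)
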